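Plug a stick light into the concealed socket of a desk dock

TASK

Lift the little stick light out of its wooden parking block and plug it into the desk dock, whose socket lies somewhere along the middle line of the grey cover plate, closed by a flush shutter that you cannot see; it can be found by feel, sliding the light's pin lightly along the plate until it drops in. Be gentle with the dock, push the light down until its collar sits flat on the plate, and leave it standing upright there, let go. Do not disturb the pen pot, the mug or the notebook.

Things in the scene. Friction and masses are not known exactly. Their poses are not given: they have to be found in the camera images.
- light_mid (a point): Centre, half-way up, of an upright stick light: 100 mm tall, 0.14 to 0.28 kg, round about z. From below: steel pin 30 mm long, 16 mm thick, its last 7 mm tapering to a flat 8 mm tip; dark collar 36 mm wide, 6 mm thick; round stem 26 mm wide, 64 mm tall, to grip. Tip 50 mm below this point, collar's underside 20, its top 14 below. It starts in the block, collar on the block's top.
- block: Wooden parking block, 80 x 80 x 46 mm, fixed to the desk; origin at the centre of its underside, z up. A vertical hole in the middle of its top, 20 mm in diameter and 34 mm deep, loosely holds the light's pin.
- dock: Desk dock, a black box 90 mm (its x) by 300 mm (its y), fixed to the desk; origin at the centre of its underside, z up. Its wooden rim, top at 58 mm, frames a central window 56 mm (x) by 128 mm (y) with a flat grey cover plate in it. With the light fully home its collar lies on the plate and light_mid is 75 mm above this origin. More than 20 N between light or robot and dock harms it.
- plate_mid (a point): Middle of the window, at the level of the cover plate's top, 55 mm above the desk; axes as the dock's. The plate has one round socket, 20 mm wide, through it, centred on the line x = 0 somewhere from y = -40 to +40 mm, different each time and unseen: a flush shutter of the same grey closes it. Below the plate there is room for the whole pin.
- pen_pot: White round pen pot with pens, 90 mm in diameter, pot 95 mm and pens up to 190 mm tall, loose; origin at the centre of its underside. To be left alone.
- mug: Blue mug, 80 mm in diameter, 90 mm tall, loose, handle to its +y; origin at the centre of its underside. To be left alone.
- notebook: Grey notebook lying flat, 150 x 210 x 18 mm, loose; origin at the centre of its underside. To be left alone.
- line_end (a point): Point at the cover plate's level, 40 mm from plate_mid towards the dock's -y: one end of the line on which the socket may be. The plate floats on springs: it starts to sink at about 2.5 N, then 1 mm for each further 4 N, at most 6 mm. A pin pressed on it feels this, but over the socket next to nothing: the shutter yields straight down under 1 N and follows the pin to its full length.

How it is judged:
By the outcome, as a careful person would: the job done as asked, in the order asked, and still so for the second after the job is handed in, with the robot touching nothing.
It also fails if it takes over 61 s, if anything falls off the work surface, if the arm or the gripper's body presses on something with over 40 N, if the wrist force passes 120 N, or if a joint passes its speed limit or range.

ROBOT

A 6-joint arm with a two-finger parallel gripper is mounted at the origin on the work surface. World frame = base frame: x ahead of the robot, y to its left, z up, the work surface at z = 0. Lengths are in m, angles in rad, forces in N, time in s.
With the tool pointing down it reaches from about 0.25 to 0.725 m from the base axis. Payload 4 kg.
Tool frame: the origin (TCP) lies midway between the tips of the shut fingers; the grasp point (between the pads) lies 19 mm behind it; z points along the fingers, y is the line along which they close (so a half turn about z gives the same grasp; the last joint's range is limited). The gripper opens to 85 mm and grips with 20 to 120 N. Pads are 22 mm wide; open, the fingers measure 114 mm over their backs; the gripper's body (76 mm by 85 mm) begins 54 mm behind the grasp point. The pads swing forward as they close: fully open they stand 13 mm farther back than shut.
Start: joints at [1.28, 0.241, 0.005, 1.335, 0, 1.571], TCP at [0.143, 0.479, 0.203] pointing down, gripper open.
Joint ranges: [-2.72, 2.72], [-1.05, 1.87], [-1.09, 1.28], [-1.99, 2.15], [-1.42, 1.44], [-3.14, 3.14]. Speed limits (rad/s): [2.79, 2.79, 3.14, 3.14, 3.14, 3.14].

INTERFACE

Orientations are given as a unit quaternion [x, y, z, w].
In Python, from workcell import monitor, vision, job gives the robot as it stands.
- The arm moves only by the tool move_arm, never from a script. Its argument "moves" is a list that holds one entry, the list of rows, each a list of 5 numbers: the shift along the world's x, y, z in m, then the turn about the world's z in degrees, then the opening in per cent of the stroke, from 0 (shut) to 100 (fully open). In form: [[[x, y, z, turn, gripper], ...]]. A call has 1 to 5 rows; each row is the pose to reach, as a shift and turn from the pose commanded when the call began; what a row does not reach only later rows make up. A row lasts 1/8 s, in which the tool goes at most 62.5 mm and 10.7 degrees, less where a joint would pass 70% of its speed; a pose out of reach is approached as far as the arm can. A call with a gripper value outside its range is refused whole. The fingers move at their own pace and stop on an object; the grip force is fixed at half the most. Time passes only in rows, so rows that repeat a pose let the fingers close. It gives the time, the measured TCP pose, the force, the opening and the grip force at its end, in the units of the state.
- monitor.get_obs(): the state, without advancing time (a new reading comes with each control period).
- vision.camera(name): name is "side" or "top"; returns a dict with "color" (400x640x3 uint8, red, green, blue), "camera_matrix" (3x3 intrinsics, pixels), "eye" and "attitude" of the camera in the world. Camera axes: x right, y up, looking along -z (the intrinsics and any distortion apply to the point x, -y, -z); pixel columns grow to the right and rows downward; lengths in m; the calibration is good to about 2 mm. A picture is of the moment at which its call begins. There is no depth.
- job.job_done(): hands the job in; it is judged then, once.
The state is a dict: "clock": time; "joint_pos": joint angles; "joint_vel": joint speeds; "tau": joint torques, N m; "eef_pos": TCP position; "tool_rot": TCP orientation; "ft_force": force on the tool from outside, world axes, zero at the start; "ft_torque": the same for the moment, N m; "grip_width": finger opening in m; "grasp_force": force on a finger pad.
Only numpy, scipy, OpenCV 4.12 (cv2) and the standard library are available. Lean on these libraries where they do the work, as an engineer would, in place of code of your own. Each camera call takes 0.05 s, during which the arm holds its last target. There are 200 camera calls.

## Working session

There is one attempt and no reset: what is moved stays moved. The work goes in short steps, Python scripts to look and compute and a tool call to move; the robot and the scene stay as the last step left them, time stands still between calls to the robot, and variables do not carry over. Pictures are saved under pics/ and viewed, at most 10 in all, crops included, and the job is handed in when it is done.

Besides the shell and the picture viewer there is one more tool, called after "Emit:" as a command line: name --argument value ..., lists and objects as JSON in quotes. move_arm: Moves the arm, as the interface text tells. Its arguments: {"type":"object","properties":{"moves":{"type":"array","items":{"type":"array","items":{"type":"array","items":{"type":"number"}}}}},"required":["moves"]}

```bash
mkdir -p pics
python3 - <<'E'
from workcell import monitor, vision, job
import cv2,numpy as np,pickle
o=monitor.get_obs()
for k,v in o.items(): print(k,np.round(v,4))
for n in("top","side"):
    c=vision.camera(n); pickle.dump(c,open(n+'.pkl','wb'))
    cv2.imwrite(f'pics/{n}1.png',c['color'][:,:,::-1])
    print(n,{k:v for k,v in c.items() if k!='color'})
E
```

```text
clock 0.0
joint_pos [ 1.28    0.2414  0.0037  1.3352 -0.      1.5708]
joint_vel [ 0.0004 -0.0004  0.0002  0.0002 -0.0003  0.0009]
tau [-6.00000e-04 -3.72321e+01  2.52405e+01  1.73000e-02 -1.00000e-04
 -0.00000e+00]
eef_pos [0.1432 0.4783 0.2017]
tool_rot [ 1.449e-01  9.894e-01 -1.100e-03 -1.000e-04]
ft_force [-0.0382  0.1145 -0.5862]
ft_torque [ 0.0074 -0.0043 -0.021 ]
grasp_force 0.0
grip_width 0.0853
top {'camera_matrix': array([[506.83258978,   0.        , 324.53848135],
       [  0.        , 506.83258978, 195.35381088],
       [  0.        ,   0.        ,   1.        ]]), 'eye': array([0.34424037, 0.01303478, 1.86722983]), 'attitude': array([-0.05560602,  0.05466067,  0.711866  , -0.69797348])}
side {'camera_matrix': array([[371.6457901 ,   0.        , 317.61868601],
       [  0.        , 371.6457901 , 196.78528536],
       [  0.        ,   0.        ,   1.        ]]), 'eye': array([ 0.53184809, -0.95230977,  0.62568621]), 'attitude': array([ 0.49418228, -0.01620164, -0.05460357,  0.86749054])}
```

View pics/top1.png

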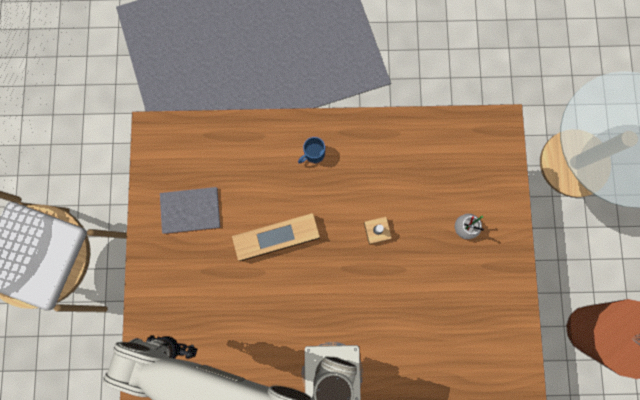

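View pics/side1.png

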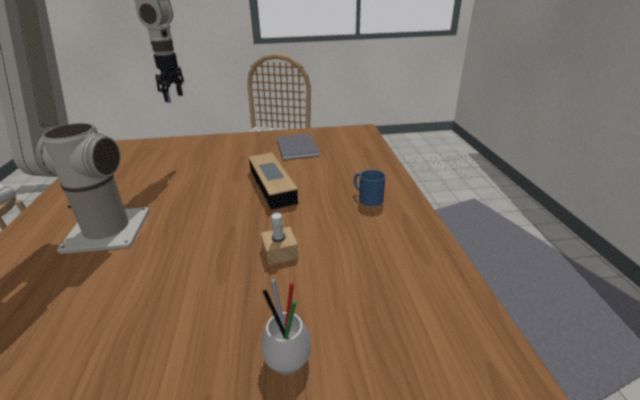

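Top view: dock plate near (276,237), block and light at (378,230), mug (314,150), notebook (190,210), pot (470,227). Side view: light (277,227), dock (272,180). Next I zoom in on the block and dock.

```bash
cat > h.py <<'E'
import numpy as np,cv2,pickle
from scipy.spatial.transform import Rotation as R
def proj(c,P):
    q=R.from_quat(c['attitude']).inv().apply(np.atleast_2d(P)-c['eye']); K=c['camera_matrix']
    return np.c_[K[0,0]*q[:,0]/-q[:,2]+K[0,2], K[1,1]*q[:,1]/q[:,2]+K[1,2]]
def ray(c,u,v,z):
    K=c['camera_matrix']; d=np.array([(u-K[0,2])/K[0,0],-(v-K[1,2])/K[1,1],-1.])
    d=R.from_quat(c['attitude']).apply(d); e=c['eye']; return e+d*(z-e[2])/d[2]
E
python3 - <<'E'
from h import *
t=pickle.load(open('top.pkl','rb'));s=pickle.load(open('side.pkl','rb'))
print(ray(t,378,230,.096),ray(t,276,237,.055),proj(t,[[.1432,.4783,.2017]]),proj(s,[[.1432,.4783,.2017]]))
a=cv2.resize(t['color'][200:270,225:405],None,fx=4.4,fy=4.4,interpolation=cv2.INTER_CUBIC)
b=cv2.resize(s['color'][145:270,235:315],None,fx=2.2,fy=2.2,interpolation=cv2.INTER_CUBIC)
b=cv2.copyMakeBorder(b,0,0,0,a.shape[1]-b.shape[1],0)
cv2.imwrite('pics/z.png',np.vstack([a,b])[:,:,::-1]);print(a.shape,b.shape)
E
```

```text
[ 0.49658118 -0.17195752  0.096     ] [0.48225407 0.18906692 0.055     ] [[181.18486159 341.88860619]] [[176.85737091 110.14118915]]
(308, 792, 3) (275, 792, 3)
```

View pics/z.png

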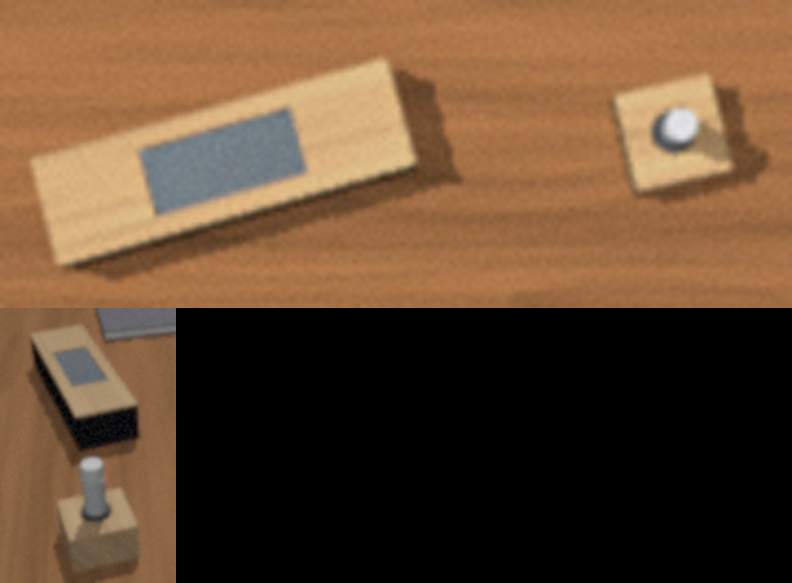

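Crop: dock top corners (32,158), (388,60), (416,163), (60,266). Plate corners (140,150), (290,108), (306,174), (155,214). Light top at (680,127), and the block is an even square. I refine these by segmentation.

Run:
```python
from h import *
from scipy.optimize import least_squares
t=pickle.load(open('top.pkl','rb'));s=pickle.load(open('side.pkl','rb'))
f=lambda pts,z:np.array([ray(t,225+(x+.5)/4.4-.5,200+(y+.5)/4.4-.5,z) for x,y in pts])
for n,p,z in(('dock',[(32,158),(388,60),(416,163),(60,266)],.058),('plate',[(140,150),(290,108),(306,174),(155,214)],.055),('block',[(614,97),(711,75),(732,168),(637,192)],.046)):
    q=f(p,z);d=q[0]+q[3]-q[1]-q[2];print(n,q.mean(0),np.degrees(np.arctan2(d[1],d[0])),np.linalg.norm(d)/2,np.linalg.norm(q[0]+q[1]-q[2]-q[3])/2)
print('lighttop',f([(680,127)],.116))
# segmentation: plate by colour in both views (grey: saturation low inside box)
def cen(c,x0,y0,x1,y1):
    im=cv2.resize(c['color'][y0:y1,x0:x1],None,fx=8,fy=8,interpolation=cv2.INTER_CUBIC).astype(int)
    m=((im[...,2]-im[...,0])>-5)&(im.sum(2)>200)
    n,l,st,ce=cv2.connectedComponentsWithStats(m.astype(np.uint8));k=1+st[1:,4].argmax()
    r=cv2.minAreaRect(cv2.findContours((l==k).astype(np.uint8),0,1)[0][0])
    return (ce[k]+.5)/8-.5+[x0,y0],r
for c,b in((t,(252,220,300,254)),(s,(255,158,287,184))):
    ce,r=cen(c,*b);print(ce,r,ray(c,*ce,.055))
# side view stem top centre and light check
for c,b in((s,(266,208,290,245)),(t,(370,222,390,240))):
    x0,y0,x1,y1=b;im=cv2.resize(c['color'][y0:y1,x0:x1],None,fx=8,fy=8,interpolation=cv2.INTER_CUBIC).astype(int)
    m=((im[...,2]-im[...,0])>-25)&(im.sum(2)>330)
    n,l,st,ce=cv2.connectedComponentsWithStats(m.astype(np.uint8));k=1+st[1:,4].argmax()
    print('stem',st[k][:4]/8+[x0,y0,0,0]-[.5,.5,0,0],(ce[k]+.5)/8-.5+[x0,y0])
P=np.array([[.497,-.172,z] for z in(.052,.084,.116)]);print(proj(s,P),proj(t,P))
```

```text
dock [0.4845717  0.19003691 0.058     ] 104.68749707216605 0.29894227384387306 0.08884759631720687
plate [0.48482498 0.19171046 0.055     ] 104.16308788730754 0.1262803692054552 0.0544707847564345
block [ 0.50161092 -0.1760602   0.046     ] 102.3128331841921 0.08100366100864453 0.07878830946364386
lighttop [[ 0.50005754 -0.17406776  0.116     ]]
[275.20776031 236.25803283] ((189.59262084960938, 133.80506896972656), (115.75872802734375, 278.93768310546875), 74.14419555664062) [0.4849612  0.19188741 0.055     ]
[270.72769031 171.40772027] ((130.5284881591797, 110.98265075683594), (161.3814697265625, 111.61273193359375), 58.64291763305664) [0.48368958 0.19656051 0.055     ]
stem [270.875 212.     10.875  25.625] [276.27739942 221.91364475]
stem [374.625 224.25    8.5     7.875] [378.84498608 228.30396645]
[[276.41604149 236.0097518 ]
 [275.37386771 225.8396903 ]
 [274.29485467 215.31013258]] [[376.76390638 230.96222027]
 [377.66257961 230.18057523]
 [378.59365006 229.37075186]]
```

Emit:
move_arm --moves '[[[0.03,-0.054,0,8,100],[0.06,-0.108,0,16,100],[0.09,-0.162,0,24,100],[0.12,-0.216,0,31,100],[0.15,-0.27,0,31,100]]]'

```text
clock: 0.72
eef_pos: [0.2938, 0.2072, 0.2025]
tool_rot: [-0.126, 0.992, -0.0, 0.0]
ft_force: [1.4, 0.6, -0.5]
grip_width: 0.0852
grasp_force: 0.0
```

Emit:
move_arm --moves '[[[0.03,-0.054,0,0,100],[0.06,-0.108,0,0,100],[0.09,-0.162,0,0,100],[0.12,-0.216,0,0,100],[0.15,-0.27,0,0,100]]]'

```text
clock: 1.35
eef_pos: [0.4438, -0.063, 0.2024]
tool_rot: [-0.125, 0.992, 0.0, 0.0]
ft_force: [1.4, 1.6, 0.1]
grip_width: 0.0856
grasp_force: 0.0
```

Emit:
move_arm --moves '[[[0.03,-0.054,0,0,100],[0.057,-0.113,0,0,100],[0.057,-0.113,0,0,100],[0.057,-0.113,0,0,100]]]'

```text
clock: 1.85
eef_pos: [0.4996, -0.1738, 0.2018]
tool_rot: [-0.124, 0.992, 0.001, -0.001]
ft_force: [0.0, 0.6, -0.4]
grip_width: 0.0853
grasp_force: 0.0
```

```bash
cat > snap.py <<'E'
from h import *; import sys
from workcell import monitor,vision
o=monitor.get_obs()
for k in('clock','joint_pos','eef_pos','tool_rot','ft_force','grip_width'): print(k,np.round(o[k],4))
ims=[]
for n,b in zip(("top","side"),eval(sys.argv[2])):
    c=vision.camera(n);pickle.dump(c,open(n+'.pkl','wb'));x0,y0,x1,y1=b
    im=cv2.resize(c['color'][y0:y1,x0:x1],(390,int(390*(y1-y0)/(x1-x0))),interpolation=cv2.INTER_CUBIC)
    ims.append(cv2.copyMakeBorder(im,0,580-im.shape[0],0,0,0))
cv2.imwrite(f'pics/{sys.argv[1]}.png',np.hstack(ims)[:,:,::-1])
E
python3 snap.py a "[(340,190,420,270),(240,170,320,270)]"
```

```text
clock 1.85
joint_pos [-3.350e-01  3.005e-01  8.340e-02  1.356e+00  4.000e-04 -5.844e-01]
eef_pos [ 0.4996 -0.1738  0.2018]
tool_rot [-1.244e-01  9.922e-01  7.000e-04 -1.000e-03]
ft_force [ 0.027   0.6104 -0.3938]
grip_width 0.0853
```

View pics/a.png

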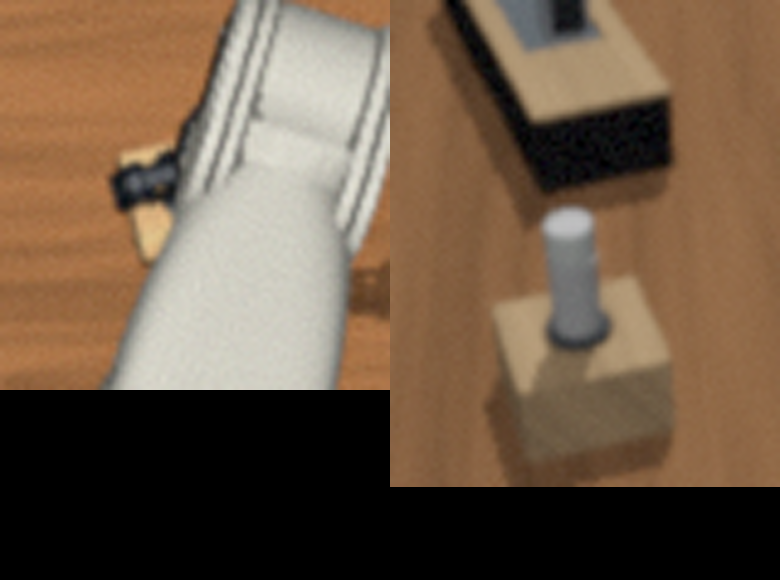

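The light stands upright, with its top at about (570,222) in the side crop and the fingers above it. I descend and grip.

Emit:
move_arm --moves '[[[0.0005,-0.001,-0.05,0,100],[0.0005,-0.001,-0.1,0,100],[0.0005,-0.001,-0.135,0,100],[0.0005,-0.001,-0.135,0,60],[0.0005,-0.001,-0.135,0,40]]]'

```text
clock: 2.58
eef_pos: [0.5019, -0.1744, 0.0694]
tool_rot: [-0.126, 0.992, -0.001, 0.001]
ft_force: [0.1, -0.2, 1.1]
grip_width: 0.0514
grasp_force: 0.0
```

Emit:
move_arm --moves '[[[0,0,0,0,0],[0,0,0,0,0],[0,0,0,0,0],[0,0,0,0,0]]]'

```text
clock: 3.08
eef_pos: [0.5025, -0.1751, 0.07]
tool_rot: [-0.125, 0.992, -0.0, 0.002]
ft_force: [-0.9, 1.5, 7.4]
grip_width: 0.0237
grasp_force: 58.6
```

Emit:
move_arm --moves '[[[0,0,0.02,0,0],[0,0,0.06,0,0],[0,0,0.11,0,0],[0,0,0.11,0,0],[0,0,0.11,0,0]]]'

```text
clock: 3.7
eef_pos: [0.5005, -0.175, 0.1774]
tool_rot: [-0.125, 0.992, -0.0, -0.0]
ft_force: [0.1, 0.0, -2.0]
grip_width: 0.0232
grasp_force: 59.4
```

```bash
python3 snap.py b "[(340,190,420,270),(240,140,320,260)]"
```

```text
clock 3.7
joint_pos [-3.3630e-01  3.1230e-01  3.5900e-02  1.2945e+00 -1.0000e-04 -5.8640e-01]
eef_pos [ 0.5005 -0.175   0.1774]
tool_rot [-1.247e-01  9.922e-01 -0.000e+00 -1.000e-04]
ft_force [ 0.1017  0.0318 -2.0443]
grip_width 0.0232Traceback (most recent call last):
  File "snap.py", line 9, in <module>
    ims.append(cv2.copyMakeBorder(im,0,580-im.shape[0],0,0,0))
               ~~~~~~~~~~~~~~~~~~^^^^^^^^^^^^^^^^^^^^^^^^^^^^
cv2.error: OpenCV(4.12.0) /io/opencv/modules/core/src/copy.cpp:1160: error: (-215:Assertion failed) top >= 0 && bottom >= 0 && left >= 0 && right >= 0 && _src.dims() <= 2 in function 'copyMakeBorder'
```

```bash
python3 snap.py b "[(340,190,420,270),(240,140,320,250)]"
```

```text
clock 3.8
joint_pos [-3.3630e-01  3.1380e-01  3.4300e-02  1.2946e+00 -1.0000e-04 -5.8640e-01]
eef_pos [ 0.4996 -0.1747  0.176 ]
tool_rot [-1.247e-01  9.922e-01  7.000e-04 -1.500e-03]
ft_force [-0.5156  0.3629 -1.8786]
grip_width 0.0239
```

View pics/b.png

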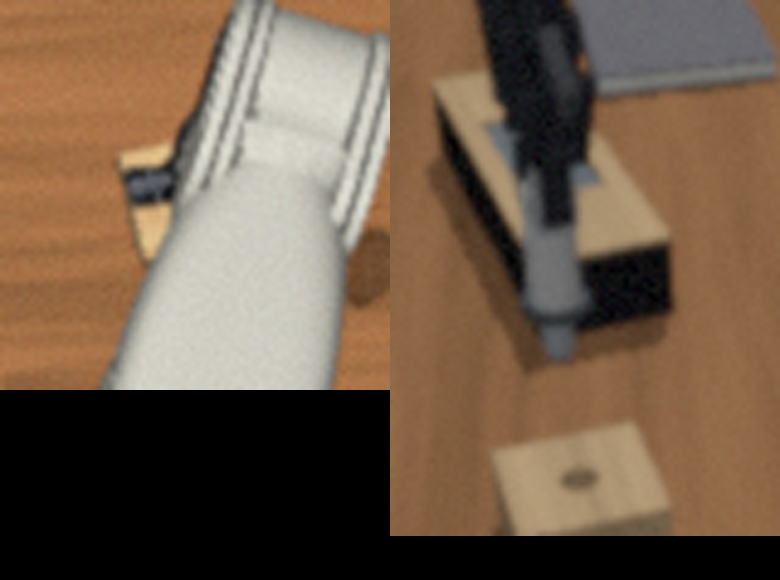

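Side crop: light held upright, pin tip at (558,360), collar at (557,305), block hole empty. I check the pin position relative to the TCP.

Run:
```python
from h import *
s=pickle.load(open('side.pkl','rb'))
p=lambda x,y:(240+(x-390+.5)/4.875-.5,140+(y+.5)/4.875-.5)
for a in((558,360),(557,308)):print('seen',p(*a))
print(proj(s,[[.5,-.175,.176-.054],[.5,-.175,.176-.024],[.51,-.175,.152]]))
q=ray(s,*p(578,478),.046);print('hole',q)
print('plate side',ray(s,270.73,171.41,.055))
u=np.array([np.cos(np.radians(104.4)),np.sin(np.radians(104.4))])
c=np.array([.4848,.191])
for t in(-.05,-.04,0,.04):print(t,c+u*t)
```

```text
seen (274.06410256410254, 213.44871794871796)
seen (273.85897435897436, 202.78205128205127)
[[275.31687952 213.85331552]
 [274.2811693  203.55259604]
 [278.39873731 203.22330988]]
hole [ 0.5010304  -0.17162272  0.046     ]
plate side [0.48369739 0.1965418  0.055     ]
-0.05 [0.49723449 0.14257084]
-0.04 [0.4947476  0.15225667]
0 [0.4848 0.191 ]
0.04 [0.4748524  0.22974333]
```

Emit:
move_arm --moves '[[[0,0.05,0,0,0],[-0.001,0.11,0,0,0],[-0.002,0.17,0,0,0],[-0.003,0.23,0,0,0],[-0.004,0.28,0,0,0]]]'

```text
clock: 4.53
eef_pos: [0.496, 0.1071, 0.1766]
tool_rot: [-0.125, 0.992, -0.0, -0.001]
ft_force: [1.2, -0.7, -1.8]
grip_width: 0.0241
grasp_force: 59.4
```

Emit:
move_arm --moves '[[[0,0.043,0,0,0],[0,0.043,-0.03,0,0],[0,0.043,-0.05,0,0],[0,0.043,-0.054,0,0],[0,0.043,-0.054,0,0]]]'

```text
clock: 5.15
eef_pos: [0.4967, 0.1478, 0.1234]
tool_rot: [-0.125, 0.992, -0.0, -0.0]
ft_force: [0.1, -0.1, -1.4]
grip_width: 0.0239
grasp_force: 59.5
```

```bash
python3 snap.py c "[(225,190,325,270),(240,130,300,190)]"
```

```text
clock 5.15
joint_pos [ 0.2893  0.3251 -0.0919  1.1548  0.      0.0393]
eef_pos [0.4967 0.1478 0.1234]
tool_rot [-1.247e-01  9.922e-01 -1.000e-04 -5.000e-04]
ft_force [ 0.1449 -0.1409 -1.3592]
grip_width 0.0239
```

View pics/c.png

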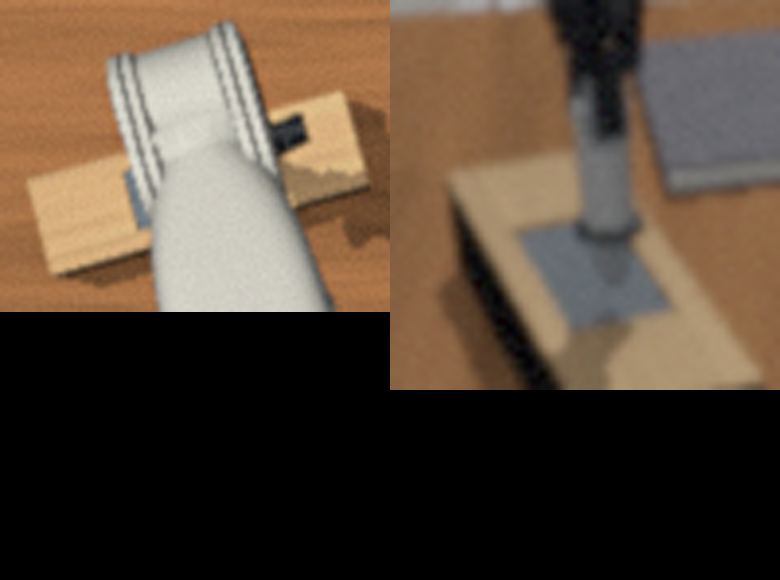

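The tip is at about (612,285) in the side crop, above the near part of the plate. Plate near corners are (568,328) and (668,305), far-left corner (520,232).

Run:
```python
from h import *
s=pickle.load(open('side.pkl','rb'))
p=lambda x,y:(240+(x-390+.5)/6.5-.5,130+(y+.5)/6.5-.5)
print('tip',p(612,285),proj(s,[[.4967,.1478,.0694],[.5067,.1478,.0694]]))
u=np.array([np.cos(np.radians(104.4)),np.sin(np.radians(104.4))]);n=np.array([u[1],-u[0]]);c=np.array([.4848,.191])
for a,b in((-1,-1),(1,-1),(-1,1)):
    w=c+n*.028*a+u*.064*b; print(proj(s,[[*w,.055]])[0])
for q in((568,328),(668,305),(520,232)):print(p(*q))
```

```text
tip (273.7307692307692, 173.4230769230769) [[274.34361482 173.83296442]
 [277.39048493 173.60923685]]
[267.66956621 181.90240938]
[284.25212966 178.66291893]
[258.74425667 166.00028526]
(266.96153846153845, 180.03846153846155)
(282.34615384615387, 176.5)
(259.5769230769231, 165.26923076923077)
```

Emit:
move_arm --moves '[[[-0.001,0.001,-0.006,0,0],[-0.001,0.001,-0.01,0,0],[-0.001,0.001,-0.012,0,0],[-0.001,0.001,-0.013,0,0],[-0.001,0.001,-0.013,0,0]]]'

```text
clock: 5.88
eef_pos: [0.4959, 0.149, 0.1106]
tool_rot: [-0.125, 0.992, 0.0, -0.0]
ft_force: [0.1, 0.6, -1.6]
grip_width: 0.0235
grasp_force: 59.5
```

Emit:
move_arm --moves '[[[0,0,-0.001,0,0],[0,0,-0.0015,0,0],[0,0,-0.002,0,0],[0,0,-0.002,0,0]]]'

```text
clock: 6.38
eef_pos: [0.496, 0.149, 0.1089]
tool_rot: [-0.125, 0.992, 0.0, 0.0]
ft_force: [0.1, 0.4, -0.4]
grip_width: 0.0237
grasp_force: 59.6
```

Emit:
move_arm --moves '[[[0,0,-0.0005,0,0],[0,0,-0.001,0,0],[0,0,-0.001,0,0],[0,0,-0.001,0,0]]]'

```text
clock: 6.88
eef_pos: [0.4962, 0.1491, 0.108]
tool_rot: [-0.125, 0.992, 0.0, 0.0]
ft_force: [-0.4, 0.6, 3.8]
grip_width: 0.0239
grasp_force: 59.8
```

Emit:
move_arm --moves '[[[-0.0005,0.002,0,0,0],[-0.001,0.004,0,0,0],[-0.001,0.004,0,0,0]]]'

```text
clock: 7.25
eef_pos: [0.4952, 0.1526, 0.1078]
tool_rot: [-0.125, 0.992, -0.001, 0.0]
ft_force: [2.0, -3.6, 4.5]
grip_width: 0.0239
grasp_force: 60.0
```

Emit:
move_arm --moves '[[[-0.0005,0.002,0,0,0],[-0.001,0.004,0,0,0],[-0.001,0.004,0,0,0]]]'

```text
clock: 7.62
eef_pos: [0.4939, 0.1572, 0.1077]
tool_rot: [-0.125, 0.992, 0.0, 0.0]
ft_force: [1.2, -3.2, 4.1]
grip_width: 0.0237
grasp_force: 60.1
```

Emit:
move_arm --moves '[[[-0.0005,0.002,0,0,0],[-0.001,0.004,0,0,0],[-0.001,0.004,0,0,0]]]'

```text
clock: 8.0
eef_pos: [0.4928, 0.1613, 0.1077]
tool_rot: [-0.125, 0.992, 0.0, 0.0]
ft_force: [1.3, -4.8, 4.3]
grip_width: 0.0237
grasp_force: 60.1
```

Emit:
move_arm --moves '[[[-0.0005,0.002,0,0,0],[-0.001,0.004,0,0,0],[-0.001,0.004,0,0,0]]]'

```text
clock: 8.38
eef_pos: [0.4918, 0.1652, 0.1076]
tool_rot: [-0.125, 0.992, 0.0, -0.0]
ft_force: [-0.0, -3.5, 5.6]
grip_width: 0.0238
grasp_force: 60.1
```

Emit:
move_arm --moves '[[[-0.0005,0.002,0,0,0],[-0.001,0.004,0,0,0],[-0.001,0.004,0,0,0]]]'

```text
clock: 8.75
eef_pos: [0.4908, 0.1692, 0.1076]
tool_rot: [-0.125, 0.992, 0.0, -0.0]
ft_force: [0.8, -4.1, 4.9]
grip_width: 0.0235
grasp_force: 60.1
```

Emit:
move_arm --moves '[[[-0.0005,0.002,0,0,0],[-0.001,0.004,0,0,0],[-0.001,0.004,0,0,0]]]'

```text
clock: 9.12
eef_pos: [0.4898, 0.1732, 0.1076]
tool_rot: [-0.125, 0.992, 0.0, -0.0]
ft_force: [1.0, -3.9, 4.3]
grip_width: 0.0236
grasp_force: 60.1
```

Emit:
move_arm --moves '[[[-0.0005,0.002,0,0,0],[-0.001,0.004,0,0,0],[-0.001,0.004,0,0,0]]]'

```text
clock: 9.5
eef_pos: [0.4888, 0.1772, 0.1076]
tool_rot: [-0.125, 0.992, 0.0, -0.0]
ft_force: [0.9, -4.3, 5.2]
grip_width: 0.024
grasp_force: 60.1
```

Emit:
move_arm --moves '[[[-0.0005,0.002,0,0,0],[-0.001,0.004,0,0,0],[-0.001,0.004,0,0,0]]]'

```text
clock: 9.88
eef_pos: [0.4877, 0.1812, 0.1076]
tool_rot: [-0.125, 0.992, 0.0, -0.0]
ft_force: [1.5, -3.3, 5.3]
grip_width: 0.0236
grasp_force: 60.1
```

Emit:
move_arm --moves '[[[-0.0005,0.002,0,0,0],[-0.001,0.004,0,0,0],[-0.001,0.004,0,0,0]]]'

```text
clock: 10.25
eef_pos: [0.4867, 0.1851, 0.1076]
tool_rot: [-0.125, 0.992, 0.0, -0.0]
ft_force: [2.2, -3.2, 4.4]
grip_width: 0.0238
grasp_force: 60.1
```

Emit:
move_arm --moves '[[[-0.0005,0.002,0,0,0],[-0.001,0.004,0,0,0],[-0.001,0.004,0,0,0]]]'

```text
clock: 10.62
eef_pos: [0.4857, 0.1891, 0.1076]
tool_rot: [-0.125, 0.992, 0.0, -0.0]
ft_force: [2.3, -4.2, 5.6]
grip_width: 0.0235
grasp_force: 60.1
```

Emit:
move_arm --moves '[[[-0.0005,0.002,0,0,0],[-0.001,0.004,0,0,0],[-0.001,0.004,0,0,0]]]'

```text
clock: 11.0
eef_pos: [0.4847, 0.1931, 0.1076]
tool_rot: [-0.125, 0.992, -0.0, -0.0]
ft_force: [1.5, -2.5, 5.5]
grip_width: 0.0235
grasp_force: 60.1
```

Emit:
move_arm --moves '[[[-0.0005,0.002,0,0,0],[-0.001,0.004,0,0,0],[-0.001,0.004,0,0,0]]]'

```text
clock: 11.38
eef_pos: [0.4837, 0.1971, 0.1076]
tool_rot: [-0.125, 0.992, -0.0, -0.0]
ft_force: [1.5, -4.0, 5.1]
grip_width: 0.0236
grasp_force: 60.1
```

Emit:
move_arm --moves '[[[-0.0005,0.002,0,0,0],[-0.001,0.004,0,0,0],[-0.001,0.004,0,0,0]]]'

```text
clock: 11.75
eef_pos: [0.4826, 0.2011, 0.1076]
tool_rot: [-0.125, 0.992, -0.0, -0.0]
ft_force: [1.2, -4.1, 5.7]
grip_width: 0.0235
grasp_force: 60.1
```

Emit:
move_arm --moves '[[[-0.0005,0.002,0,0,0],[-0.001,0.004,0,0,0],[-0.001,0.004,0,0,0]]]'

```text
clock: 12.12
eef_pos: [0.4816, 0.2051, 0.1075]
tool_rot: [-0.125, 0.992, 0.0, -0.0]
ft_force: [0.8, -3.7, 5.1]
grip_width: 0.024
grasp_force: 60.1
```

Emit:
move_arm --moves '[[[-0.0005,0.002,0,0,0],[-0.001,0.004,0,0,0],[-0.001,0.004,0,0,0]]]'

```text
clock: 12.5
eef_pos: [0.4794, 0.21, 0.1064]
tool_rot: [-0.125, 0.992, 0.001, -0.002]
ft_force: [-0.5, 0.7, -1.4]
grip_width: 0.0237
grasp_force: 59.6
```

The force fell to zero, so the socket is found. The tip has just passed its near edge. I advance towards its centre and descend gently.

Emit:
move_arm --moves '[[[-0.0005,0.002,0,0,0],[-0.001,0.004,-0.001,0,0],[-0.001,0.004,-0.002,0,0],[-0.001,0.004,-0.002,0,0]]]'

```text
clock: 13.0
eef_pos: [0.4797, 0.2131, 0.1054]
tool_rot: [-0.125, 0.992, 0.0, -0.0]
ft_force: [1.2, -0.4, -1.6]
grip_width: 0.0233
grasp_force: 59.6
```

Emit:
move_arm --moves '[[[0,0,-0.001,0,0],[0,0,-0.002,0,0],[0,0,-0.002,0,0]]]'

```text
clock: 13.38
eef_pos: [0.4798, 0.2129, 0.1035]
tool_rot: [-0.125, 0.992, -0.0, -0.0]
ft_force: [-0.4, -0.6, -2.0]
grip_width: 0.0237
grasp_force: 59.6
```

Emit:
move_arm --moves '[[[0,0,-0.001,0,0],[0,0,-0.002,0,0],[0,0,-0.002,0,0]]]'

```text
clock: 13.75
eef_pos: [0.4798, 0.213, 0.1015]
tool_rot: [-0.125, 0.992, -0.0, -0.0]
ft_force: [0.1, -0.4, -1.7]
grip_width: 0.0239
grasp_force: 59.6
```

Emit:
move_arm --moves '[[[0,0,-0.002,0,0],[0,0,-0.004,0,0],[0,0,-0.004,0,0]]]'

```text
clock: 14.12
eef_pos: [0.4797, 0.213, 0.0974]
tool_rot: [-0.125, 0.992, -0.0, -0.0]
ft_force: [0.8, 0.8, -1.1]
grip_width: 0.0237
grasp_force: 59.6
```

Emit:
move_arm --moves '[[[0,0,-0.003,0,0],[0,0,-0.006,0,0],[0,0,-0.006,0,0]]]'

```text
clock: 14.5
eef_pos: [0.4797, 0.2129, 0.0913]
tool_rot: [-0.125, 0.992, -0.0, -0.0]
ft_force: [0.8, -0.3, -1.6]
grip_width: 0.0236
grasp_force: 59.6
```

Emit:
move_arm --moves '[[[0,0,-0.003,0,0],[0,0,-0.006,0,0],[0,0,-0.009,0,0],[0,0,-0.0105,0,0],[0,0,-0.0105,0,0]]]'

```text
clock: 15.12
eef_pos: [0.4798, 0.213, 0.081]
tool_rot: [-0.125, 0.992, -0.0, -0.0]
ft_force: [0.2, -0.3, -1.0]
grip_width: 0.0236
grasp_force: 59.6
```

Emit:
move_arm --moves '[[[0,0,-0.0005,0,0],[0,0,-0.001,0,0],[0,0,-0.001,0,0]]]'

```text
clock: 15.5
eef_pos: [0.4799, 0.213, 0.0801]
tool_rot: [-0.125, 0.992, 0.0, 0.0]
ft_force: [0.6, 0.6, -1.3]
grip_width: 0.0239
grasp_force: 59.6
```

Emit:
move_arm --moves '[[[0,0,-0.0005,0,0],[0,0,-0.001,0,0],[0,0,-0.001,0,0]]]'

```text
clock: 15.88
eef_pos: [0.4799, 0.213, 0.0791]
tool_rot: [-0.125, 0.992, 0.0, 0.0]
ft_force: [-0.2, 0.1, -0.5]
grip_width: 0.0238
grasp_force: 59.6
```

Emit:
move_arm --moves '[[[0,0,-0.0005,0,0],[0,0,-0.0005,0,0],[0,0,-0.0005,0,0]]]'

```text
clock: 16.25
eef_pos: [0.48, 0.2131, 0.0788]
tool_rot: [-0.125, 0.992, 0.0, 0.0]
ft_force: [-1.6, -0.3, 1.0]
grip_width: 0.0237
grasp_force: 59.6
```

Emit:
move_arm --moves '[[[0,0,-0.0005,0,0],[0,0,-0.001,0,0],[0,0,-0.001,0,0],[0,0,-0.001,0,0]]]'

```text
clock: 16.75
eef_pos: [0.4801, 0.2131, 0.0779]
tool_rot: [-0.125, 0.992, 0.0, 0.0]
ft_force: [-1.1, -0.7, 5.4]
grip_width: 0.0238
grasp_force: 60.1
```

Emit:
move_arm --moves '[[[0,0,0.0007,0,0],[0,0,0.0007,0,0],[0,0,0.0007,0,35],[0,0,0.0007,0,45],[0,0,0.0007,0,60]]]'

```text
clock: 17.38
eef_pos: [0.4796, 0.2129, 0.0779]
tool_rot: [-0.125, 0.992, -0.0, -0.0]
ft_force: [0.7, -0.2, -0.2]
grip_width: 0.0511
grasp_force: 0.0
```

Emit:
move_arm --moves '[[[0,0,0,0,80],[0,0,0,0,100],[0,0,0,0,100],[0,0,0,0,100]]]'

```text
clock: 17.88
eef_pos: [0.4798, 0.213, 0.0783]
tool_rot: [-0.125, 0.992, -0.0, -0.0]
ft_force: [-1.0, 0.4, -0.2]
grip_width: 0.0856
grasp_force: 0.0
```

Emit:
move_arm --moves '[[[0,0,0.02,0,100],[0,0,0.06,0,100],[0,0,0.11,0,100],[0,0,0.15,0,100],[0,0,0.15,0,100]]]'

```text
clock: 18.5
eef_pos: [0.4821, 0.214, 0.2324]
tool_rot: [-0.125, 0.992, 0.001, 0.004]
ft_force: [-0.1, 0.8, -0.2]
grip_width: 0.0858
grasp_force: 0.0
```

Emit:
move_arm --moves '[[[-0.04,0,0.02,0,100],[-0.09,0,0.02,0,100],[-0.14,0,0.02,0,100],[-0.14,0,0.02,0,100],[-0.14,0,0.02,0,100]]]'

```text
clock: 19.12
eef_pos: [0.3401, 0.2131, 0.248]
tool_rot: [-0.125, 0.992, -0.0, 0.0]
ft_force: [0.3, 0.6, -0.0]
grip_width: 0.0854
grasp_force: 0.0
```

```bash
python3 snap.py d "[(225,190,325,270),(240,130,300,190)]"
```

```text
clock 19.125
joint_pos [ 5.5990e-01  2.6800e-02 -1.2750e-01  1.4162e+00 -2.0000e-04  3.0930e-01]
eef_pos [0.3401 0.2131 0.248 ]
tool_rot [-1.250e-01  9.922e-01 -0.000e+00  2.000e-04]
ft_force [ 0.2745  0.5886 -0.0187]
grip_width 0.0854
```

View pics/d.png

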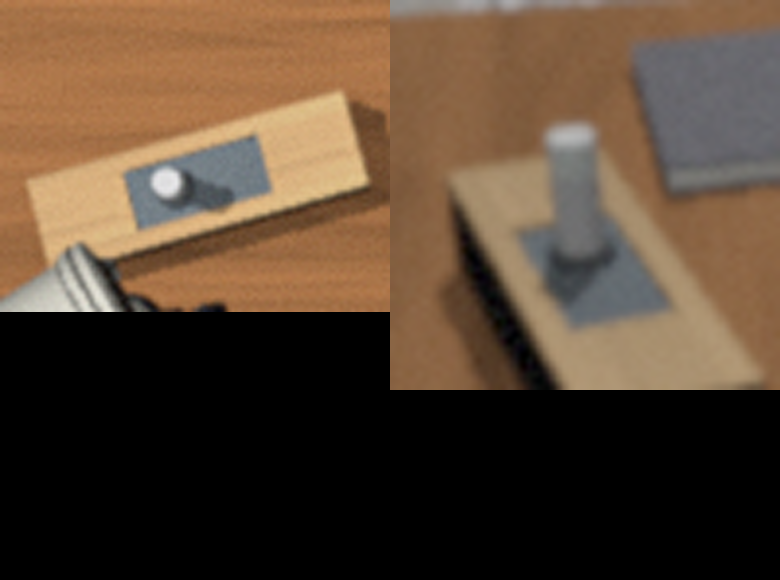

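The picture shows the light upright on the plate, with its top at (572,132) and collar at (582,250) in the side crop. It is released and the gripper is clear. The TCP travelled 30 mm from plate contact to collar contact, which matches the pin length.

```bash
python3 -c "
from workcell import job
print(job.job_done())"
```

```text
the job is handed in; nothing more can be done
None
```

The stick light is plugged into the dock with its collar flat on the plate, standing upright and let go; the job was handed in at about 19 s, with contact forces on the dock of about 7 N at most in the readings.

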